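Fit the suction nozzle and start the bench extraction

TASK

Fit the suction nozzle on the bench's extraction port: wide end down over the spigot, pushed until the rubber sealing collar is fully down on the flange, and let go. Then start the extraction on the control box with the round key, the long bar key and the square key, in that order, one at a time, pressing each all the way in and letting it come back up before the next. Press no key before the nozzle is home, leave the cross-shaped key alone, and do not disturb the reel, jar and tray.

Things in the scene. Friction and masses are not known exactly. Their poses are not given: they have to be found in the camera images.
- nozzle: Suction nozzle, the only loose tube: a stepped rigid aluminium tube 130 mm long, open at both ends, standing upright on its wide end on the bench. Origin: centre of its lower rim, on the axis; z points up along the tube. Wide socket: from 0 to 58 mm, outer diameter 51 mm, inner diameter 42 mm. Above it (63 to 130 mm) a narrower tube of outer diameter 42 mm to grip. About 0.1 to 0.2 kg.
- port_seat (a point): Extraction port: a fixed aluminium flange (diameter 96 mm, 10 mm thick) on the bench with a steel spigot on its axis (diameter 38 mm, top 72 mm above the bench, its last 9 mm tapered to diameter 28). This point lies on the spigot's axis 22 mm above the bench: the nozzle's lower rim (its origin) comes here when it is fully home. z is up.
- seal_collar_top (a point): Centre of the upper face of the black rubber sealing collar (diameter 64 mm, 12 mm thick) which slides stiffly on the spigot. At the start it is 42 mm above the bench, fully down 22 mm.
- seal_collar (a joint): Travel of the sealing collar in m: 0 = up as at the start, 0.020 = fully down on the flange. It takes about 8 N to slide and stays where it is left; the nozzle's lower rim pushes it down.
- round_key_top (a point): Centre of the upper face of the mains key of the control box: round, 44 mm across, flat-topped white plastic, standing 18 mm above its black bezel and 79 mm above the bench. z is up, x and y are the box's.
- round_key (a joint): How far this key is pressed, in m: 0 = up, 0.008 = all the way in. It springs back when let go; 1.5 N starts it and 5 N takes it fully in.
- bar_key_top (a point): Centre of the upper face of the filter key of the control box: a long narrow bar, 64 mm long (along the box's x) and 22 mm wide, flat-topped white plastic, standing 18 mm above its black bezel and 79 mm above the bench. z is up, x and y are the box's.
- bar_key (a joint): How far this key is pressed, in m: 0 = up, 0.008 = all the way in. It springs back when let go; 1.5 N starts it and 5 N takes it fully in.
- square_key_top (a point): Centre of the upper face of the start key of the control box: square, 40 x 40 mm, flat-topped white plastic, standing 18 mm above its black bezel and 79 mm above the bench. z is up, x and y are the box's.
- square_key (a joint): How far this key is pressed, in m: 0 = up, 0.008 = all the way in. It springs back when let go; 1.5 N starts it and 5 N takes it fully in.
- cross_key_top (a point): Centre of the upper face of the test key of the control box: a plus-shaped cross, arms 48 mm long and 15 mm wide, flat-topped white plastic, standing 18 mm above its black bezel and 79 mm above the bench. z is up, x and y are the box's.
- cross_key (a joint): How far this key is pressed, in m: 0 = up, 0.008 = all the way in. It springs back when let go; 1.5 N starts it and 5 N takes it fully in.
- control_box: White control box fixed on the bench, 140 (x) x 320 (y) x 55 mm high, with the four keys in a row along its y, 68 mm apart, in an order that varies. Origin: centre of its underside.
- reel: Bystander: steel solder reel standing on end, diameter 60, height 55 mm. Origin: centre of its underside.
- jar: Bystander: amber glass jar, diameter 58, height 75 mm. Origin: centre of its underside.
- parts_tray: Bystander: red parts tray, 90 x 130 x 35 mm. Origin: centre of its underside.
Things that resemble listed ones, but are neither listed nor needed, are in the scene too. Leave any blue or purple look-alike of the nozzle alone.

How it is judged:
On the way, in this order (a step that is already met when the one before it is completed fails the run):
1. the nozzle is fully home on the port, upright, the collar fully down, and let go (z of nozzle in the frame of port_seat below 0.003 m and horizontal distance between nozzle and port_seat below 0.004 m and angle between nozzle's own z axis and vertical below 0.06 rad and value of joint seal_collar above 0.0175 m and contact force between the fingers and nozzle below 0.2 N), for 0.2 s.
2. the round key is pressed all the way in (over 6 mm) while the others are up (value of joint round_key above 0.006 m and value of joint each of bar_key, square_key, cross_key below 0.002 m), for 0.04 s.
3. all keys are up again (under 2 mm) (value of joint each of round_key, bar_key, square_key, cross_key below 0.002 m), for 0.04 s.
4. the bar key is pressed all the way in (over 6 mm) while the others are up (value of joint bar_key above 0.006 m and value of joint each of round_key, square_key, cross_key below 0.002 m), for 0.04 s.
5. all keys are up again (under 2 mm) (all of step 3), for 0.04 s.
6. the square key is pressed all the way in (over 6 mm) while the others are up (value of joint square_key above 0.006 m and value of joint each of round_key, bar_key, cross_key below 0.002 m), for 0.04 s.
At the end, for the whole second after the job is handed in: The nozzle stands on the port, lower rim within 3 mm of its seat in height and 4 mm sideways, tilted less than 0.06 rad, the collar at least 17.5 mm down, at rest and let go; all four keys are up (under 2 mm). The reel, jar and tray have not moved over 30 mm or tipped (all of step 5 and z of nozzle in the frame of port_seat below 0.003 m and horizontal distance between nozzle and port_seat below 0.004 m and angle between nozzle's own z axis and vertical below 0.06 rad and value of joint seal_collar above 0.0175 m and linear speed of nozzle below 0.02 m/s and contact force between the arm and nozzle below 0.2 N); the robot touches nothing.
It fails at once if the cross-shaped key pressed (over 3 mm) (value of joint cross_key above 0.003 m).
It fails at once if two keys pressed together (both over 3 mm) (value of joint each of round_key, bar_key above 0.003 m or value of joint each of round_key, square_key above 0.003 m or value of joint each of round_key, cross_key above 0.003 m or value of joint each of bar_key, square_key above 0.003 m or value of joint each of bar_key, cross_key above 0.003 m or value of joint each of square_key, cross_key above 0.003 m).
It fails at once if a key pressed (over 3 mm) while the nozzle is not home on the port ((z of nozzle in the frame of port_seat above 0.005 m or horizontal distance between nozzle and port_seat above 0.006 m) and value of joint any of round_key, bar_key, square_key, cross_key above 0.003 m).
It fails at once if a bystander (reel, jar, tray) moved over 30 mm or tipped over 0.3 rad (distance of any of reel, jar, parts_tray from where it was at the start of the episode above 0.03 m or angle between any of reel, jar, parts_tray's own z axis and vertical above 0.3 rad).
It also fails if it takes over 67 s, if anything falls off the work surface, if the arm or the gripper's body presses on something with over 40 N, if the wrist force passes 120 N, or if a joint passes its speed limit or range.

ROBOT

A 6-joint arm with a two-finger parallel gripper is mounted at the origin on the work surface. World frame = base frame: x ahead of the robot, y to its left, z up, the work surface at z = 0. Lengths are in m, angles in rad, forces in N, time in s.
With the tool pointing down it reaches from about 0.25 to 0.725 m from the base axis. Payload 4 kg.
Tool frame: the origin (TCP) lies midway between the tips of the shut fingers; the grasp point (between the pads) lies 19 mm behind it; z points along the fingers, y is the direction in which the jaws open and shut (so a half turn about z gives the same grasp; the last joint's range is limited). The gripper opens to 85 mm and grips with 20 to 120 N. Pads are 22 mm wide; open, the fingers measure 114 mm over their backs; the gripper's body (76 mm by 85 mm) begins 54 mm behind the grasp point. The pads swing forward as they close: fully open they stand 13 mm farther back than shut.
Start: joints at [1.179, 0.241, 0.005, 1.335, 0, 1.571], TCP at [0.191, 0.462, 0.231] pointing down, gripper open.
Joint ranges: [-2.72, 2.72], [-1.05, 1.87], [-1.09, 1.28], [-1.99, 2.15], [-1.42, 1.44], [-3.14, 3.14]. Speed limits (rad/s): [2.79, 2.79, 3.14, 3.14, 3.14, 3.14].

INTERFACE

Orientations are given as a unit quaternion [x, y, z, w].
In Python, from workcell import get_obs, camera, camera_model, job_done, masks_of gives the robot as it stands.
- The arm moves only by the tool jog_arm, never from a script. Its argument "deltas" is a list that holds one entry, the list of rows, each a list of 7 numbers: the shift along the tool's x, y, z in mm, then the turn, a rotation vector about the tool's x, y, z in degrees, then the finger opening in mm, from 0 to 85.4. A call has 1 to 5 rows; each row shifts and turns the pose as measured when the row begins, along the tool's axes as they then stand; what a row does not reach is not made up. A row lasts 1/10 s, in which the tool goes at most 50 mm and 8.59 degrees, less where a joint would pass 70% of its speed; a pose out of reach is approached as far as the arm can. A call with a gripper value outside its range is refused whole. The fingers move at their own pace and stop on an object; the grip force is fixed at half the most. Time passes only in rows, so rows that do not move let the fingers close. It gives the time, the measured TCP pose, the force and the opening at its end, in the units of the state.
- get_obs(): the state, without advancing time (a new reading comes with each control period).
- camera(name): name is "scene" or "side" or "wrist"; returns the picture (420x560x3 uint8, red, green, blue); there is no depth.
- camera_model(name): a dict with "fovy" (degrees; the focal length in pixels is half the picture's height over the tangent of half this angle, whatever the lens; pixels are square), "cx", "cy" (the principal point, pixels), "pose" (4x4, takes a point from camera to world coordinates); the wrist camera has in their place "T_tool_cam" (4x4, takes a point from camera to tool coordinates, whose origin is the TCP and whose axes are the flange's). Camera axes: x right, y down, z forward; pixel columns grow to the right and rows downward; lengths in m; the calibration is good to about 2 mm. The wrist camera is an equidistant fisheye: a pixel r from the principal point sees the ray r / f radians off the axis. A picture is of the moment at which its call begins: read the wrist's pose just before it. camera_model takes no time and is no camera call.
- job_done(): hands the job in, once; it reports no verdict.
Trained networks look in the newest picture that a camera, given by its name, has taken for a name from the list of things; names that differ only in an ending like _2 or _b are one class to them, and where a whole thing is asked for, a point or a joint stands for the part that bears it (a point fixed in the world has none). Each returns a list of dicts, best first, with "conf" (0 to 1); they miss things now and then, are a little off and sometimes report something else, mostly with a low value. They report only what shows in the picture. A call takes as long as a camera call. They do not tell look-alikes from the thing itself.
- masks_of(target, camera): "pixels" (420x560 bool, what is visible of it) and "at" ([column, row] in pixels, amid what is visible of it).
The state is a dict: "clock": time; "joint_pos": joint angles; "joint_vel": joint speeds; "tau": joint torques, N m; "eef_pos": TCP position; "tool_rot": TCP orientation; "ft_force": force on the tool from outside, world axes, zero at the start; "ft_torque": the same for the moment, N m; "grip_width": finger opening in m.
Only numpy, scipy, OpenCV 4.12 (cv2) and the standard library are available. Lean on these libraries where they do the work, as an engineer would, in place of code of your own. Each camera call takes 0.05 s, during which the arm holds its last target. There are 200 camera calls.

## Working session

There is one attempt and no reset: what is moved stays moved. The work goes in short steps, Python scripts to look and compute and a tool call to move; the robot and the scene stay as the last step left them, time stands still between calls to the robot, and variables do not carry over. Pictures are saved under pics/ and viewed, about 8 in all and at most 12, crops included, and the job is handed in when it is done.

Besides the shell and the picture viewer there is one more tool, called after "Emit:" in YAML: its name, and indented under it one key for each argument. jog_arm: Moves the arm, as the interface text tells. Its arguments: {"type":"object","properties":{"deltas":{"type":"array"}},"required":["deltas"]}

```bash
mkdir -p pics; cat > h.py <<'E'
import numpy as np,cv2
from workcell import *
from scipy.spatial.transform import Rotation as R
def px2ray(name,px,obs=None):
    m=camera_model(name);f=210/np.tan(np.radians(m['fovy'])/2)
    u,v=(px[0]-m['cx'])/f,(px[1]-m['cy'])/f
    if name=='wrist':
        r=np.hypot(u,v);s=np.sin(r)/r if r>1e-9 else 1
        d=np.array([u*s,v*s,np.cos(r)]);T=np.eye(4);T[:3,:3]=R.from_quat(obs['tool_rot']).as_matrix();T[:3,3]=obs['eef_pos'];T=T@np.array(m['T_tool_cam'])
    else:
        d=np.array([u,v,1.]);T=np.array(m['pose'])
    return T[:3,3],T[:3,:3]@d
def at_z(name,px,z,obs=None):
    o,d=px2ray(name,px,obs);return o+d*(z-o[2])/d[2]
def proj(name,P,obs=None):
    m=camera_model(name);f=210/np.tan(np.radians(m['fovy'])/2)
    if name=='wrist':
        T=np.eye(4);T[:3,:3]=R.from_quat(obs['tool_rot']).as_matrix();T[:3,3]=obs['eef_pos'];T=T@np.array(m['T_tool_cam'])
    else: T=np.array(m['pose'])
    p=T[:3,:3].T@(np.asarray(P)-T[:3,3])
    if name=='wrist':
        h=np.hypot(p[0],p[1]);k=np.arctan2(h,p[2])/h;return np.array([m['cx']+f*k*p[0],m['cy']+f*k*p[1]])
    return np.array([m['cx']+f*p[0]/p[2],m['cy']+f*p[1]/p[2]])
def save(n,img): cv2.imwrite('pics/'+n,cv2.cvtColor(img,cv2.COLOR_RGB2BGR))
E
python3 - <<'E'
from h import *
np.set_printoptions(precision=4,suppress=True)
o=get_obs();print(o['clock'],o['eef_pos'],o['tool_rot'],o['joint_pos'])
for c in ['scene','side','wrist']:
    save(c+'0.png',camera(c))
    m=camera_model(c);print(c,m['fovy'],m['cx'],m['cy'],np.array(m.get('pose',m.get('T_tool_cam'))).tolist())
    for t in ['nozzle','seal_collar_top','round_key_top','bar_key_top','square_key_top','cross_key_top','control_box','reel','jar','parts_tray']:
        print(t,[(np.round(d['conf'],2),np.round(d['at']).tolist(),int(d['pixels'].sum())) for d in masks_of(t,c)][:4])
a=cv2.imread('pics/scene0.png');b=cv2.imread('pics/side0.png')
cv2.imwrite('pics/both.png',cv2.resize(np.vstack([a,b]),None,fx=.71,fy=.71))
E
```

```text
0.0 [0.1907 0.4615 0.2304] [ 0.1947  0.9809 -0.001  -0.0002] [ 1.179   0.2414  0.0037  1.3351 -0.      1.5708]
scene 45.501241940480256 290.4767127333728 211.33889946250656 [[-0.7720200917967165, 0.5339986218912977, -0.3447179277037741, 1.0196725137564724], [0.6355951232588284, 0.6502777816694456, -0.4161221526867556, 0.5132121162066368], [0.00195375325573088, -0.5403556962642845, -0.8414344325988544, 1.023488792955529], [0.0, 0.0, 0.0, 1.0]]
nozzle [(np.float64(0.98), [435.0, 281.0], 1085), (np.float64(0.86), [436.0, 239.0], 966), (np.float64(0.57), [426.0, 329.0], 1046)]
seal_collar_top []
round_key_top [(np.float64(0.58), [282.0, 146.0], 259), (np.float64(0.53), [345.0, 190.0], 318)]
bar_key_top [(np.float64(0.84), [304.0, 162.0], 297)]
square_key_top [(np.float64(0.87), [343.0, 195.0], 346)]
cross_key_top [(np.float64(0.77), [325.0, 176.0], 278)]
control_box [(np.float64(0.59), [310.0, 192.0], 5300)]
reel [(np.float64(0.87), [288.0, 272.0], 840)]
jar [(np.float64(0.73), [190.0, 184.0], 730), (np.float64(0.63), [320.0, 179.0], 288)]
parts_tray [(np.float64(0.84), [230.0, 249.0], 2
[... 991 characters left out ...]
(0.62), [311.0, 176.0], 519)]
jar [(np.float64(0.71), [373.0, 259.0], 955)]
parts_tray [(np.float64(0.85), [351.0, 209.0], 1724)]
wrist 65.70646984690485 280.5110918303908 206.8483559275184 [[0.0008541983736282278, -0.9527912977507466, -0.3036247902849601, 0.07948143988080648], [0.9999994859414222, 0.0009797483925762897, -0.000261170399944555, -0.0018727661214203994], [0.0005463167845251889, -0.30362441111270155, 0.9527916448596908, -0.14145548263809107], [0.0, 0.0, 0.0, 1.0]]
nozzle [(np.float64(0.88), [236.0, 348.0], 358)]
seal_collar_top []
round_key_top []
bar_key_top []
square_key_top []
cross_key_top []
control_box [(np.float64(0.86), [124.0, 398.0], 1405)]
reel []
jar []
parts_tray []
```

View pics/scene0.png

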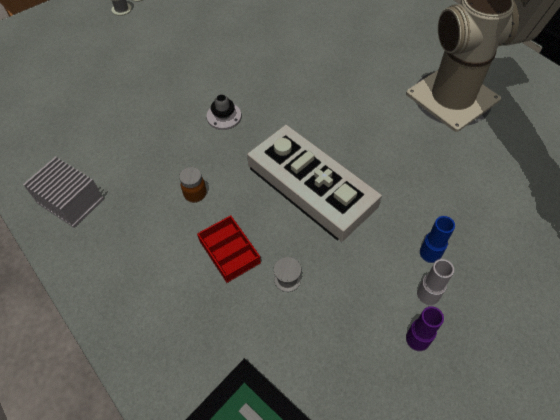

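View pics/side0.png

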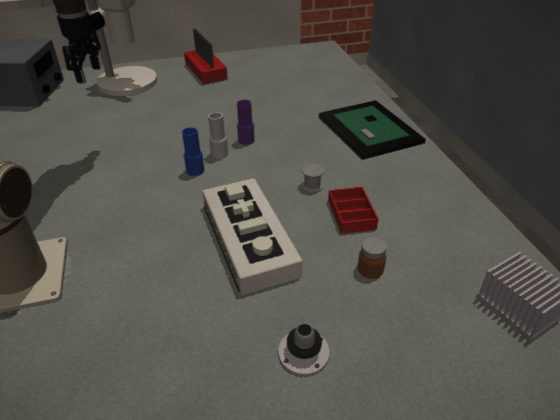

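Three tubes stand in the scene picture: blue (437,240), bare aluminium (436,282) and purple (425,328). In the side picture they are at (193,152), (218,137) and (245,123). The middle aluminium one is the nozzle. The port is at (224,112) in scene and (304,349) in side. The keys in scene are round (282,146), bar (304,162), cross (325,176) and square (345,193). I'll confirm in an enlarged crop and fit silhouettes.

```bash
cat > fit.py <<'E'
from h import *
from scipy.optimize import minimize
def cyl(x,y,z0,z1,r0,r1=None):
    t=np.linspace(0,2*np.pi,48);r1=r1 or r0
    return np.vstack([np.c_[x+r*np.cos(t),y+r*np.sin(t),0*t+z] for r,z in((r0,z0),(r1,z1))])
NOZ=[(0,.058,.0255),(.058,.063,.0255,.021),(.063,.13,.021)]
PORT=[(0,.010,.048),(.030,.042,.032),(.01,.063,.019),(.063,.072,.019,.014)]
def sil(cam,x,y,parts,S=4,obs=None):
    im=np.zeros((420*S,560*S),np.uint8)
    for p in parts:
        q=np.array([proj(cam,P,obs) for P in cyl(x,y,*p)])
        cv2.fillConvexPoly(im,cv2.convexHull(np.int32(np.round((q+.5)*S))),1)
    return cv2.resize(im.astype(np.float32),(560,420),interpolation=cv2.INTER_AREA)
def fit(masks,parts,x0,obs=None):
    def c(p):
        e=0
        for cam,m in masks.items():
            s=sil(cam,p[0],p[1],parts,obs=obs);e+=np.abs(s-m).sum()/m.sum()
        return e
    r=minimize(c,x0,method='Nelder-Mead',options=dict(initial_simplex=np.array(x0)+[[0,0],[.012,0],[0,.012]],xatol=2e-4,fatol=1e-3,maxiter=60))
    return r.x,r.fun
E
cat > m1.py <<'E'
from fit import *
np.set_printoptions(precision=4,suppress=True)
img={c:cv2.cvtColor(cv2.imread(f'pics/{c}0.png'),cv2.COLOR_BGR2RGB) for c in('scene','side')}
near={'scene':(435,281),'side':(218,138)}
M={};P={}
for c in img:
    camera(c)
    d=min(masks_of('nozzle',c),key=lambda d:np.hypot(*(np.array(d['at'])-near[c])));M[c]=d['pixels'].astype(np.float32)
    print(c,d['at'],at_z(c,d['at'],.06))
    u,v={'scene':(224,110),'side':(304,347)}[c];w=36
    sub=img[c][v-w:v+w,u-w:u+w].astype(int);bg=np.median(sub.reshape(-1,3)[np.r_[0:72*12]],0)
    m=(np.abs(sub-bg).max(2)>28).astype(np.uint8)
    m=cv2.morphologyEx(m,cv2.MORPH_CLOSE,np.ones((5,5)))
    n,l,s,_=cv2.connectedComponentsWithStats(m);k=1+np.argmax(s[1:,4])
    f=np.zeros((420,560),np.float32);f[v-w:v+w,u-w:u+w]=(l==k);P[c]=f
x0=np.mean([at_z(c,near[c],.06)[:2] for c in img],0)
n=fit(M,NOZ,x0);print('noz',n,[fit({c:M[c]},NOZ,n[0]) for c in M])
x0=np.mean([at_z(c,p,.03)[:2] for c,p in(('scene',(224,110)),('side',(304,347)))],0)
p=fit(P,PORT,x0);print('port',p,[fit({c:P[c]},PORT,p[0]) for c in P])
K={'scene':{},'side':{}}
for c in K:
    for k in('round','bar','cross','square'):
        for d in masks_of(k+'_key_top',c):
            print(c,k,round(d['conf'],2),at_z(c,d['at'],.075)[:2])
for t,z in(('reel',.03),('jar',.04),('parts_tray',.02)):
    print(t,[at_z(c,masks_of(t,c)[0]['at'],z)[:2] for c in K])
def crop(c,u,v,w,F,m,q,parts):
    a=cv2.resize(img[c][v-w:v+w,u-w:u+w],None,fx=F,fy=F,interpolation=cv2.INTER_CUBIC)
    s=cv2.resize(sil(c,*q,parts)[v-w:v+w,u-w:u+w],None,fx=F,fy=F)
    b=cv2.resize(m[v-w:v+w,u-w:u+w],None,fx=F,fy=F)
    for im,col in((s,(0,255,0)),(b,(255,0,0))):
        cv2.drawContours(a,cv2.findContours((im>.5).astype(np.uint8),0,2)[0],-1,col,1)
    return a
save('crop1.png',np.vstack([np.hstack([crop('scene',435,281,36,4,M['scene'],n[0],NOZ),crop('side',218,138,36,4,M['side'],n[0],NOZ)]),
 np.hstack([crop('scene',224,110,36,4,P['scene'],p[0],PORT),crop('side',304,347,36,4,P['side'],p[0],PORT)])]))
E
python3 m1.py
```

```text
scene [430.3, 283.4] [0.5126 0.361  0.06  ]
side [243.8, 124.7] [0.5937 0.4174 0.06  ]Traceback (most recent call last):
  File "m1.py", line 17, in <module>
    n=fit(M,NOZ,x0);print('noz',n,[fit({c:M[c]},NOZ,n[0]) for c in M])
  File "fit.py", line 20, in fit
    r=minimize(c,x0,method='Nelder-Mead',options=dict(initial_simplex=np.array(x0)+[[0,0],[.012,0],[0,.012]],xatol=2e-4,fatol=1e-3,maxiter=60))
    res = _minimize_neldermead(fun, x0, args, callback, bounds=bounds,
                               **options)
    fxr = func(xr)
    fx = function(np.copy(x), *(wrapper_args + args))
  File "fit.py", line 18, in c
    s=sil(cam,p[0],p[1],parts,obs=obs);e+=np.abs(s-m).sum()/m.sum()
  File "fit.py", line 11, in sil
    q=np.array([proj(cam,P,obs) for P in cyl(x,y,*p)])
                ~~~~^^^^^^^^^^^
  File "h.py", line 16, in proj
    m=camera_model(name);f=210/np.tan(np.radians(m['fovy'])/2)
ValueError: time passes only in moves, steps and waits
```

```bash
sed -i 's/^def px2ray/import functools\n_cm=camera_model\n@functools.cache\ndef camera_model(n): return _cm(n)\ndef px2ray/' h.py
python3 - <<'E'
s=open('m1.py').read()
s=s.replace("""    camera(c)
    d=min(masks_of('nozzle',c),key=lambda d:np.hypot(*(np.array(d['at'])-near[c])));""","""    for _ in range(5):
        camera(c)
        g=[d for d in masks_of('nozzle',c) if np.hypot(*(np.array(d['at'])-near[c]))<12]
        if g: break
    d=g[0];""")
open('m1.py','w').write(s)
E
python3 m1.py
```

```text
scene [431.4, 283.6] [0.5112 0.3628 0.06  ]
side [216.7, 139.4] [0.5016 0.3557 0.06  ]
noz (array([0.5036, 0.3662]), np.float64(0.14300832152366638)) [(array([0.5036, 0.3654]), np.float64(0.06812072545289993)), (array([0.5043, 0.3711]), np.float64(0.060286104679107666))]
port (array([ 0.5461, -0.3482]), np.float64(0.34198445081710815)) [(array([ 0.5441, -0.351 ]), np.float64(0.08695969730615616)), (array([ 0.5466, -0.3468]), np.float64(0.21100057661533356))]
scene round 0.75 [ 0.5165 -0.1214]
scene round 0.51 [ 0.5207 -0.046 ]
scene bar 0.71 [ 0.5161 -0.0533]
scene cross 0.72 [0.5058 0.0204]
scene square 0.91 [0.5003 0.0796]
side round 0.81 [ 0.5184 -0.1212]
side bar 0.74 [ 0.5134 -0.0469]
side cross 0.75 [0.5086 0.0138]
side square 0.62 [0.4981 0.071 ]
reel [array([0.7197, 0.1421]), array([0.7161, 0.1524])]
jar [array([ 0.7552, -0.1835]), array([ 0.7503, -0.1891])]
parts_tray [array([0.7728, 0.0069]), array([0.777 , 0.0089])]
```

View pics/crop1.png

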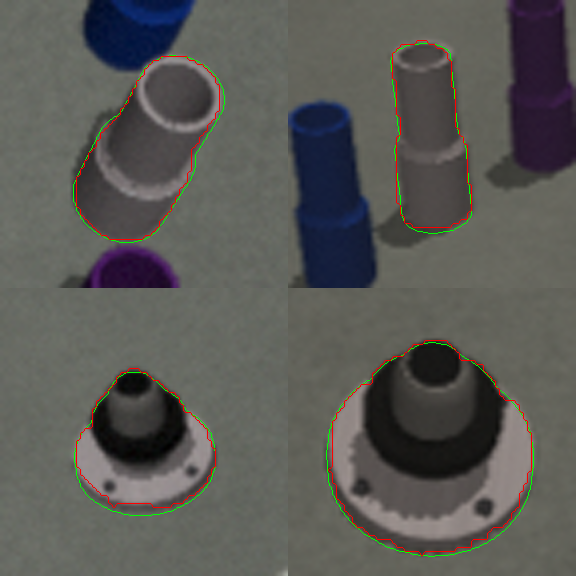

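The crop confirms the grey aluminium tube as the nozzle at about (0.504, 0.367). It stands between the blue one and the purple one, and the port is at about (0.546, -0.348). The model outlines (green) match the masks (red). Next I check the neighbours' direction and work out the move.

```bash
cat >> h.py <<'E'
def togo(xyz,yaw=None):
    """remaining shift (mm) in tool axes, and turn about tool axes (deg) to point straight down with jaw (tool y) at world angle yaw deg"""
    o=get_obs();r=R.from_quat(o['tool_rot']);M=r.as_matrix()
    d=M.T@(np.array(xyz)-o['eef_pos'])*1000
    cur=np.degrees(np.arctan2(M[1,1],M[0,1]))
    y=np.radians(cur if yaw is None else yaw);Y=np.array([np.cos(y),np.sin(y),0]);Z=np.array([0,0,-1.])
    T=np.c_[np.cross(Y,Z),Y,Z];rv=np.degrees(R.from_matrix(M.T@T).as_rotvec())
    print('t',round(o['clock'],2),'pos',np.round(o['eef_pos'],4),'jawyaw',round(cur,1),'shift',np.round(d,1),'turn',np.round(rv,1),'F',np.round(o['ft_force'],1),'w',round(o['grip_width'],4),'q',np.round(o['joint_pos'],2))
E
python3 - <<'E'
from h import *
for c,p in(('scene',(436,239)),('scene',(426,329)),('side',(190,151)),('side',(246,124))): print(at_z(c,p,.065)[:2])
togo([.504,.367,.20],124)
togo([.504,.367,.20],-56)
E
```

```text
[0.42571332 0.29800105]
[0.59564114 0.42277011]
[0.41991345 0.30676894]
[0.59934889 0.41100672]
t 2.75 pos [0.1909 0.4621 0.2313] jawyaw 67.6 shift [-325.7   31.6   31.3] turn [ -0.   -0.  -56.4] F [-0.1  0.5  0.3] w 0.0855 q [ 1.18  0.24  0.01  1.34 -0.    1.57]
t 2.75 pos [0.1909 0.4621 0.2313] jawyaw 67.6 shift [-325.7   31.6   31.3] turn [ -0.    0.  123.6] F [-0.1  0.5  0.3] w 0.0855 q [ 1.18  0.24  0.01  1.34 -0.    1.57]
```

Emit:
jog_arm:
  deltas:
    - [[-46,4.5,0,0,0,0,85],[-46,4.5,0,0,0,0,85],[-46,4.5,0,0,0,0,85],[-46,4.5,0,0,0,0,85],[-46,4.5,0,0,0,0,85]]

```text
clock: 3.25
eef_pos: [0.4136, 0.3978, 0.2318]
tool_rot: [0.187, 0.982, 0.001, -0.001]
ft_force: [0.3, 1.0, 0.3]
grip_width: 0.0849
```

Emit:
jog_arm:
  deltas:
    - [[0,0,0,0,0,-8,85],[0,0,0,0,0,-8,85],[0,0,0,0,0,-8,85],[0,0,0,0,0,-8,85],[0,0,0,0,0,-8,85]]

```text
clock: 3.75
eef_pos: [0.4219, 0.3936, 0.2297]
tool_rot: [-0.167, 0.986, 0.001, 0.0]
ft_force: [0.2, -0.5, -0.1]
grip_width: 0.0849
```

Emit:
jog_arm:
  deltas:
    - [[0,0,0,0,0,-8,85],[0,0,0,0,0,-8,85],[0,0,0,0,0,0,85]]

```text
clock: 4.05
eef_pos: [0.4222, 0.3934, 0.2292]
tool_rot: [-0.308, 0.951, 0.0, -0.0]
ft_force: [0.2, -0.2, -0.6]
grip_width: 0.0851
```

```bash
python3 - <<'E'
from h import *
togo([.504,.367,.20],124)
E
```

```text
t 4.05 pos [0.4222 0.3934 0.2292] jawyaw 125.9 shift [-50.8 -69.4  29.2] turn [ 0.1 -0.   1.9] F [ 0.2 -0.2 -0.6] w 0.0851 q [0.75 0.4  0.22 1.39 0.   0.12]
```

Emit:
jog_arm:
  deltas:
    - [[-25,-34.5,0,0,0,0,85],[-24,-34,0,0,0,0,85],[0,0,0,0,0,0,85]]

```text
clock: 4.35
eef_pos: [0.5028, 0.3669, 0.229]
tool_rot: [-0.306, 0.952, 0.0, -0.0]
ft_force: [-0.4, 0.7, 0.2]
grip_width: 0.0849
```

```bash
cat > m2.py <<'E'
from fit import *
togo([.504,.367,.20],124)
o=get_obs();im=camera('wrist');save('w1.png',im)
for d in masks_of('nozzle','wrist'): 
    print(d['conf'],d['at'],d['pixels'].sum())
    m=d['pixels'].astype(np.float32);a=at_z('wrist',d['at'],.1,o)[:2]
    print(a, im[d['pixels']].mean(0), fit({'wrist':m},NOZ,a,o))
print(proj('wrist',[.504,.367,.13],o))
E
python3 m2.py
```

```text
t 4.35 pos [0.5028 0.3669 0.229 ] jawyaw 125.6 shift [-1.  -0.7 28.9] turn [ 0.1 -0.   1.6] F [-0.4  0.7  0.2] w 0.0849 q [0.63 0.49 0.37 1.44 0.   0.01]
0.73 [263.9, 67.0] 1883
[0.41804849 0.29030978] [14.40839087 33.3181094  70.41741901] (array([0.423377  , 0.29848571]), np.float64(0.5234333276748657))
0.72 [276.4, 196.9] 3382
[0.50185568 0.36264788] [93.63128326 90.59491425 88.55351863] (array([0.50200954, 0.36338319]), np.float64(0.056087374687194824))
0.72 [267.7, 289.2] 3818
[0.58260554 0.40960018] [45.09821896 20.56731273 55.50864327] (array([0.59333664, 0.41759217]), np.float64(0.03792889043688774))
[278.89093114 212.67802644]
```

View pics/w1.png

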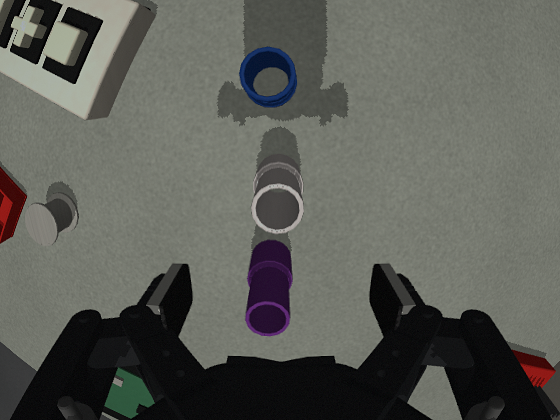

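The wrist view shows the aluminium nozzle with its top rim at (277,208), blue at (268,77) and purple at (268,290). The jaws straddle the row as intended, and the position agrees within 3 mm. I descend and grip.

Emit:
jog_arm:
  deltas:
    - [[1.5,-1.5,40,0,0,0,85],[0,0,40,0,0,0,85],[0,0,40,0,0,0,85],[0,0,20,0,0,0,85],[0,0,9,0,0,0,85]]

```text
clock: 4.95
eef_pos: [0.4961, 0.3708, 0.0804]
tool_rot: [-0.306, 0.952, 0.003, 0.002]
ft_force: [-0.9, 0.7, -0.1]
grip_width: 0.0849
```

Emit:
jog_arm:
  deltas:
    - [[0,0,0,0,0,0,70],[0,0,0,0,0,0,30],[0,0,0,0,0,0,30],[0,0,0,0,0,0,30],[0,0,0,0,0,0,30]]

```text
clock: 5.45
eef_pos: [0.4957, 0.373, 0.0842]
tool_rot: [-0.306, 0.952, 0.004, 0.004]
ft_force: [-0.3, 0.8, -1.2]
grip_width: 0.0407
```

Emit:
jog_arm:
  deltas:
    - [[0,0,0,0,0,0,30],[0,0,0,0,0,0,30],[0,0,-10,0,0,0,30],[0,0,-20,0,0,0,30]]

```text
clock: 5.85
eef_pos: [0.4942, 0.3715, 0.1133]
tool_rot: [-0.306, 0.952, 0.003, 0.002]
ft_force: [-0.8, 0.1, -1.3]
grip_width: 0.0409
```

```bash
python3 - <<'E'
from h import *
togo([.546,-.348,.20])
E
```

```text
t 5.85 pos [0.4942 0.3715 0.1133] jawyaw 125.6 shift [ 376.7 -614.4  -92.1] turn [ 0.3  0.3 -0. ] F [-0.8  0.1 -1.3] w 0.0409 q [0.64 0.54 0.13 1.16 0.01 0.02]
```

Emit:
jog_arm:
  deltas:
    - [[0,0,-30,0,0,0,30],[0,0,-30,0,0,0,30],[0,0,-30,0,0,0,30],[0,0,0,0,0,0,30]]

```text
clock: 6.25
eef_pos: [0.4948, 0.3711, 0.2113]
tool_rot: [-0.306, 0.952, 0.004, 0.004]
ft_force: [0.3, -0.0, 0.2]
grip_width: 0.0406
```

```bash
python3 - <<'E'
from h import *
togo([.546,-.348,.20])
save('s2.png',camera('scene'));save('d2.png',camera('side'));save('w2.png',camera('wrist'))
a=[cv2.imread(f'pics/{n}2.png') for n in 'sdw']
cv2.imwrite('pics/t2.png',np.hstack([cv2.resize(a[0][200:340,340:500],(400,350)),cv2.resize(a[1][60:200,130:290],(400,350))]))
E
```

```text
t 6.25 pos [0.4948 0.3711 0.2113] jawyaw 125.6 shift [ 377.2 -614.4    4.2] turn [ 0.3  0.6 -0. ] F [ 0.3 -0.   0.2] w 0.0406 q [0.64 0.48 0.3  1.38 0.01 0.02]
```

View pics/t2.png

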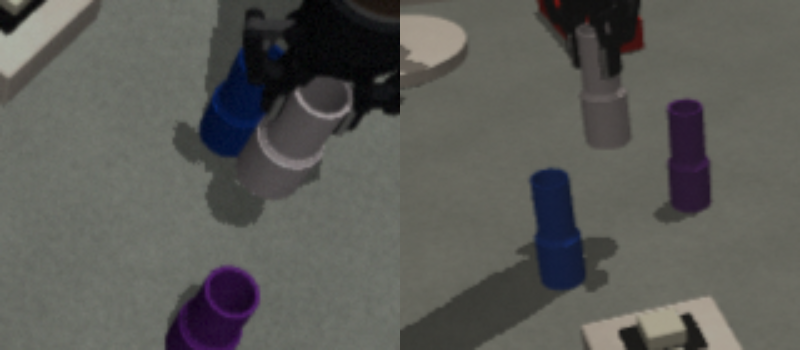

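Both views show the nozzle held upright above the bench, with blue and purple undisturbed. I carry it to the port.

Emit:
jog_arm:
  deltas:
    - [[23.5,-38.5,0,0,0,0,30],[23.5,-38.5,0,0,0,0,30],[23.5,-38.5,0,0,0,0,30],[23.5,-38.5,0,0,0,0,30],[23.5,-38.5,0,0,0,0,30]]

```text
clock: 6.9
eef_pos: [0.504, 0.1418, 0.1927]
tool_rot: [-0.312, 0.95, 0.002, -0.01]
ft_force: [0.2, -0.5, -0.4]
grip_width: 0.0407
```

Emit:
jog_arm:
  deltas:
    - [[23.5,-38.5,0,0,0,0,30],[23.5,-38.5,0,0,0,0,30],[23.5,-38.5,0,0,0,0,30],[23.5,-38.5,0,0,0,0,30],[23.5,-38.5,0,0,0,0,30]]

```text
clock: 7.4
eef_pos: [0.516, -0.0919, 0.183]
tool_rot: [-0.312, 0.95, 0.005, -0.019]
ft_force: [2.0, 0.3, -0.6]
grip_width: 0.0408
```

```bash
python3 - <<'E'
from h import *
togo([.546,-.348,.20])
E
```

```text
t 7.4 pos [ 0.516  -0.0919  0.183 ] jawyaw 126.4 shift [ 128.5 -223.5  -17.7] turn [ 1.2 -1.8  0. ] F [ 2.   0.3 -0.6] w 0.0408 q [-0.17  0.34  0.02  1.28 -0.01 -0.81]
```

Emit:
jog_arm:
  deltas:
    - [[23.5,-41,-6,0.4,-0.6,0,30],[23.5,-41,-6,0.4,-0.6,0,30],[23.5,-41,-6,0.4,-0.6,0,30],[20,-36,-4,0,0,0,30],[0,0,0,0,0,0,30]]

```text
clock: 7.9
eef_pos: [0.5313, -0.2849, 0.1931]
tool_rot: [-0.309, 0.951, 0.005, -0.007]
ft_force: [-0.8, 1.1, -2.0]
grip_width: 0.0406
```

```bash
python3 - <<'E'
from h import *
togo([.546,-.348,.20])
save('w3.png',camera('wrist'))
E
```

```text
t 7.9 pos [ 0.5313 -0.2849  0.1931] jawyaw 126.0 shift [ 25.3 -59.6  -7.5] turn [ 0.9 -0.6  0. ] F [-0.8  1.1 -2. ] w 0.0406 q [-0.49  0.48  0.25  1.36 -0.   -1.12]
```

View pics/w3.png

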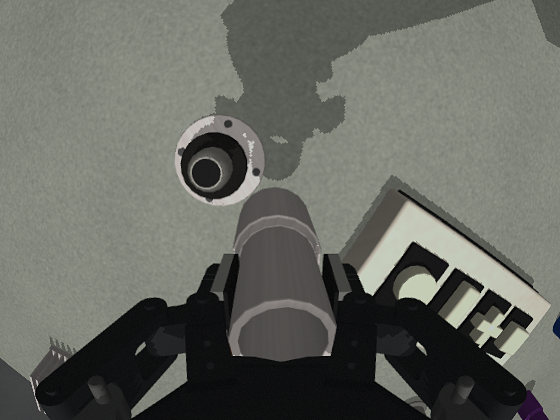

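```bash
cat > m3.py <<'E'
from fit import *
import sys
np.set_printoptions(precision=4,suppress=True)
o=get_obs();im=cv2.cvtColor(cv2.imread('pics/w3.png'),cv2.COLOR_BGR2RGB)
print('spigot top',at_z('wrist',(206,172),.072,o))
# flange+collar silhouette mask, restricted
g=im[105:215,165:272].astype(int);bright=(g.mean(2)>125)|(g.mean(2)<62)
m=cv2.morphologyEx(bright.astype(np.uint8),cv2.MORPH_CLOSE,np.ones((9,9)));n,l,s,_=cv2.connectedComponentsWithStats(m);k=1+np.argmax(s[1:,4])
h=np.zeros((110,107),np.uint8);c=max(cv2.findContours((l==k).astype(np.uint8),0,2)[0],key=len);cv2.fillPoly(h,[cv2.convexHull(c)],1)
M=np.zeros((420,560),np.float32);M[105:215,165:272]=h;print(s[k])
print('port',fit({'wrist':M},PORT,[.546,-.348],o))
Rm=R.from_quat(o['tool_rot']).as_matrix()
W=lambda p:o['eef_pos']+Rm@np.array(p)
for zt,r in((-.046,.021),(.026,.0255),(.084,.0255)):
    q=np.array([proj('wrist',W([r*np.cos(t),r*np.sin(t),zt]),o) for t in np.linspace(0,6.28,60)])
    print('nozzle ring',zt,q.min(0),q.max(0))
E
python3 m3.py
```

```text
spigot top [ 0.5423 -0.3473  0.072 ]
[   0    0  107  110 9381]
port (array([ 0.5452, -0.3508]), np.float64(0.32875651121139526))
nozzle ring -0.046 [222.8037 287.1754] [334.6503 371.5998]
nozzle ring 0.026 [234.8791 209.3565] [324.0629 289.7836]
nozzle ring 0.084 [245.2626 184.1163] [314.3136 249.2623]
```

```bash
cat > m4.py <<'E'
from fit import *
np.set_printoptions(precision=4,suppress=True)
o=get_obs();camera('wrist')
Rm=R.from_quat(o['tool_rot']).as_matrix();W=lambda p:o['eef_pos']+p@Rm.T
def ring(x,y,z,r): 
    q=np.array([proj('wrist',P,o) for P in cyl(x,y,z,z,r)]);return np.r_[q.min(0),q.max(0)]
for x,y in((.5423,-.3473),(.546,-.348),(.545,-.350)): print(x,y,'flange',ring(x,y,.01,.048),ring(x,y,0,.048),'collar',ring(x,y,.042,.032),'tip',ring(x,y,.072,.014))
ds=masks_of('nozzle','wrist');print([(d['conf'],d['at'],d['pixels'].sum()) for d in ds])
m=max(ds,key=lambda d:d['pixels'].sum())['pixels'].astype(np.float32)
ys,xs=np.where(m>0);print(xs.min(),xs.max(),ys.min(),ys.max())
for r in(200,215,230,245,320,340):
    c=np.where(m[r]>0)[0];print(r,c.min() if len(c) else 0,c.max() if len(c) else 0)
V=np.ones((420,560),np.float32);V[250:305]=0;V[345:]=0
def s(p):
    x,y,z,tl=p;im=np.zeros((1680,2240),np.uint8)
    for q in NOZ:
        c=cyl(0,0,*q);zz=z-c[:,2];t=np.c_[x+c[:,0]+tl*(c[:,2]-.1),y+c[:,1],zz]
        im_q=np.array([proj('wrist',P,o) for P in W(t)])
        cv2.fillConvexPoly(im,cv2.convexHull(np.int32(np.round((im_q+.5)*4))),1)
    return cv2.resize(im.astype(np.float32),(560,420),interpolation=cv2.INTER_AREA)
def cost(p): return (np.abs(s(p)-m)*V).sum()/(m*V).sum()
for x0 in([0,0,.084,0],[-.004,0,.084,0]):
    S=np.array(x0)+np.vstack([np.zeros(4),np.diag([.005,.004,.005,.05])])
    r=minimize(cost,x0,method='Nelder-Mead',options=dict(initial_simplex=S,maxiter=150,xatol=1e-4,fatol=1e-4));print(r.x,r.fun)
E
python3 m4.py
```

```text
0.5423 -0.3473 flange [173.6136 113.1847 265.4962 205.6062] [176.3868 113.0734 265.7681 202.9327] collar [179.559  131.1577 247.0517 199.1881] tip [189.9046 155.335  222.4877 188.2583]
0.546 -0.348 flange [171.292  115.8384 262.8043 207.9584] [174.1141 115.647  263.153  205.2293] collar [176.9678 134.0716 244.132  201.8277] tip [186.9756 158.4985 219.3664 191.2571]
0.545 -0.35 flange [170.2522 113.908  261.7673 206.1602] [173.1036 113.7721 262.1466 203.476 ] collar [175.8049 131.9415 242.9659 199.8177] tip [185.6682 156.161  218.0539 188.9917]
[(0.9, [526.9, 409.6], np.int64(485)), (0.71, [279.7, 285.5], np.int64(14581)), (0.43, [555.5, 324.8], np.int64(126))]
228 336 187 361
200 246 302
215 240 309
230 236 315
245 233 319
320 231 335
340 229 333
[-0.0006 -0.0001  0.0853  0.0147] 0.10354071110486984
[-0.0022 -0.0005  0.0862 -0.002 ] 0.1038573682308197
```

The wrist picture shows the spigot tip at (206,172) and the flange spanning 175-265 x 114-207, which puts the axis near (0.543, -0.348). The nozzle is centred in the jaws within about 2 mm. I go above the spigot.

Emit:
jog_arm:
  deltas:
    - [[13,-30,0,0.5,-0.3,0,30],[13,-30,0,0.4,-0.3,0,30],[0,0,0,0,0,0,30]]

```text
clock: 8.35
eef_pos: [0.5459, -0.3372, 0.1902]
tool_rot: [-0.316, 0.949, 0.004, -0.002]
ft_force: [-0.5, 0.1, -1.3]
grip_width: 0.0408
```

```bash
python3 - <<'E'
from h import *
togo([.542,-.348,.165])
E
```

```text
t 8.35 pos [ 0.5459 -0.3372  0.1902] jawyaw 126.9 shift [ 9.6 -6.5 25.2] turn [ 0.5 -0.   0. ] F [-0.5  0.1 -1.3] w 0.0408 q [-0.55  0.55  0.36  1.39  0.   -1.2 ]
```

Emit:
jog_arm:
  deltas:
    - [[9.5,-6.5,10,0.5,0,0,30],[0,0,7,0,0,0,30],[0,0,0,0,0,0,30]]

```text
clock: 8.65
eef_pos: [0.5424, -0.3417, 0.1712]
tool_rot: [-0.319, 0.948, 0.003, -0.001]
ft_force: [0.9, 0.0, -1.3]
grip_width: 0.0409
```

```bash
python3 - <<'E'
from h import *
togo([.542,-.348,.165])
s=camera('scene');d=camera('side')
save('t4.png',np.hstack([cv2.resize(s[50:150,164:284],(396,330)),cv2.resize(d[270:390,234:374],(385,330))]))
E
```

```text
t 8.65 pos [ 0.5424 -0.3417  0.1712] jawyaw 127.2 shift [ 4.2 -4.8  6.1] turn [ 0.3 -0.   0. ] F [ 0.9  0.  -1.3] w 0.0409 q [-0.56  0.56  0.32  1.34  0.   -1.21]
```

View pics/t4.png

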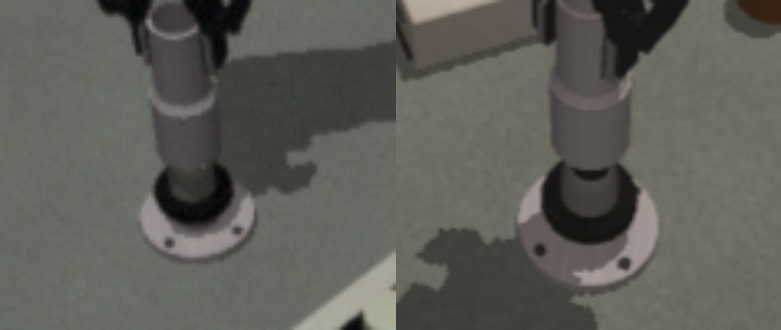

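In both views the nozzle rim stands right over the spigot tip (scene crop column 190 against 192, side 590 against 590). I shift a little more towards the wrist estimate and lower, watching the force.

Emit:
jog_arm:
  deltas:
    - [[4.5,-4,2,0.3,0,0,30],[0,0,6,0,0,0,30],[0,0,6,0,0,0,30],[0,0,6,0,0,0,30]]

```text
clock: 9.15
eef_pos: [0.5435, -0.3473, 0.1537]
tool_rot: [-0.32, 0.947, -0.003, 0.002]
ft_force: [0.2, -0.1, -0.5]
grip_width: 0.0405
```

```bash
python3 - <<'E'
from h import *
togo([.542,-.348,.107])
s=camera('scene');d=camera('side')
save('t5.png',np.hstack([cv2.resize(s[50:150,164:284],(396,330)),cv2.resize(d[270:390,234:374],(385,330))]))
E
```

```text
t 9.15 pos [ 0.5435 -0.3473  0.1537] jawyaw 127.4 shift [ 1.7  0.7 46.7] turn [-0.3  0.1  0. ] F [ 0.2 -0.1 -0.5] w 0.0405 q [-0.57  0.56  0.29  1.29 -0.   -1.22]
```

Emit:
jog_arm:
  deltas:
    - [[0,0,5,0,0,0,30],[0,0,5,0,0,0,30]]

```text
clock: 9.45
eef_pos: [0.543, -0.3472, 0.1424]
tool_rot: [-0.32, 0.947, -0.002, 0.001]
ft_force: [-1.0, 0.5, -0.8]
grip_width: 0.0406
```

Emit:
jog_arm:
  deltas:
    - [[0,0,4,0,0,0,30],[0,0,4,0,0,0,30],[0,0,0,0,0,0,30]]

```text
clock: 9.75
eef_pos: [0.5424, -0.3471, 0.1325]
tool_rot: [-0.32, 0.947, -0.001, 0.001]
ft_force: [-0.4, -0.0, -2.2]
grip_width: 0.0408
```

```bash
python3 - <<'E'
from h import *
togo([.542,-.348,.107]);print(get_obs()['ft_torque'])
s=camera('scene');d=camera('side')
save('t6.png',np.hstack([cv2.resize(s[50:150,164:284],(396,330)),cv2.resize(d[270:390,234:374],(385,330))]))
E
```

```text
t 9.75 pos [ 0.5424 -0.3471  0.1325] jawyaw 127.3 shift [ 0.9 -0.4 25.5] turn [-0.1  0.   0. ] F [-0.4 -0.  -2.2] w 0.0408 q [-0.57  0.58  0.25  1.25 -0.   -1.22]
[ 0.02013458  0.01828701 -0.00011564]
```

View pics/t6.png

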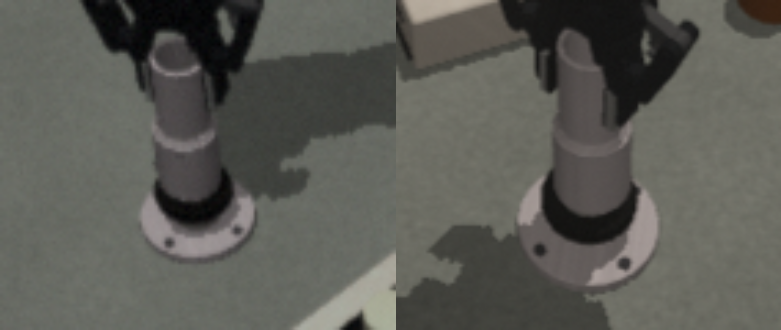

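The nozzle is centred over the spigot with its rim about at the collar and no side force. I push down.

Emit:
jog_arm:
  deltas:
    - [[0,0,5,0,0,0,30],[0,0,5,0,0,0,30],[0,0,5,0,0,0,30],[0,0,5,0,0,0,30]]

```text
clock: 10.25
eef_pos: [0.5443, -0.349, 0.1164]
tool_rot: [-0.32, 0.947, -0.005, 0.003]
ft_force: [-2.3, -1.9, 8.5]
grip_width: 0.0403
```

Emit:
jog_arm:
  deltas:
    - [[0,0,4,0,0,0,30],[0,0,4,0,0,0,30]]

```text
clock: 10.45
eef_pos: [0.5444, -0.3495, 0.1111]
tool_rot: [-0.32, 0.947, -0.006, 0.004]
ft_force: [-2.7, 1.1, 7.2]
grip_width: 0.0401
```

```bash
python3 - <<'E'
from h import *
togo([.542,-.348,.107])
E
```

```text
t 10.45 pos [ 0.5444 -0.3495  0.1111] jawyaw 127.3 shift [1.1 2.7 4.1] turn [-0.7  0.2  0. ] F [-2.7  1.1  7.2] w 0.0401 q [-0.57  0.59  0.22  1.19 -0.   -1.22]
```

Emit:
jog_arm:
  deltas:
    - [[0,0,4,-0.7,0.2,0,30],[0,0,4,0,0,0,30]]

```text
clock: 10.65
eef_pos: [0.5449, -0.3501, 0.1069]
tool_rot: [-0.32, 0.948, -0.002, 0.001]
ft_force: [-5.3, 3.1, 9.9]
grip_width: 0.0401
```

Emit:
jog_arm:
  deltas:
    - [[0,0,4,0,0,0,30],[0,0,4,0,0,0,30]]

```text
clock: 10.85
eef_pos: [0.5447, -0.35, 0.1027]
tool_rot: [-0.32, 0.948, -0.003, 0.002]
ft_force: [-4.0, 2.0, 12.6]
grip_width: 0.0402
```

Emit:
jog_arm:
  deltas:
    - [[0,0,5,0,0,0,30],[0,0,5,0,0,0,30]]

```text
clock: 11.05
eef_pos: [0.545, -0.3509, 0.1019]
tool_rot: [-0.319, 0.948, -0.005, 0.004]
ft_force: [-10.2, 5.4, 27.3]
grip_width: 0.0404
```

Emit:
jog_arm:
  deltas:
    - [[0,0,6,0,0,0,30],[0,0,6,0,0,0,30]]

```text
clock: 11.25
eef_pos: [0.5449, -0.3509, 0.1018]
tool_rot: [-0.319, 0.948, -0.007, 0.007]
ft_force: [-10.5, 5.3, 27.6]
grip_width: 0.0401
```

```bash
python3 - <<'E'
from h import *
togo([.542,-.348,.107])
s=camera('scene');d=camera('side')
save('t7.png',np.hstack([cv2.resize(s[50:150,164:284],(396,330)),cv2.resize(d[270:390,234:374],(385,330))]))
E
```

```text
t 11.25 pos [ 0.5449 -0.3509  0.1018] jawyaw 127.2 shift [ 0.5  4.  -5.3] turn [-1.   0.4  0. ] F [-10.5   5.3  27.6] w 0.0401 q [-0.57  0.59  0.2   1.16  0.   -1.22]
```

View pics/t7.png

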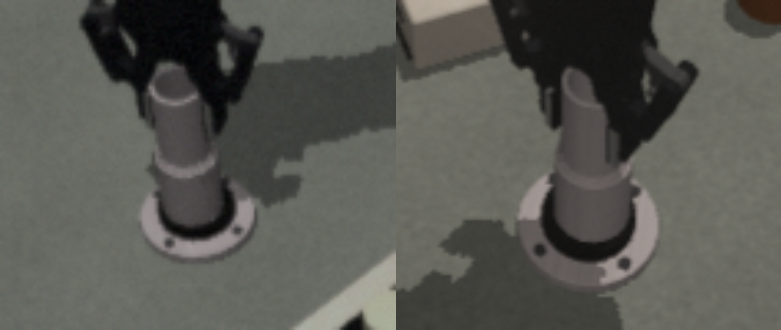

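The collar is down on the flange and the force has risen to a hard stop at 28 N. I release, rise and check.

Emit:
jog_arm:
  deltas:
    - [[0,0,0,0,0,0,45],[0,0,0,0,0,0,60],[0,0,0,0,0,0,75],[0,0,0,0,0,0,75],[0,0,0,0,0,0,75]]

```text
clock: 11.85
eef_pos: [0.5462, -0.3516, 0.1037]
tool_rot: [-0.319, 0.948, -0.009, 0.008]
ft_force: [-0.1, 0.3, 0.8]
grip_width: 0.0752
```

```bash
python3 - <<'E'
from h import *
togo([.5449,-.3509,.107])
E
```

```text
t 11.85 pos [ 0.5462 -0.3516  0.1037] jawyaw 127.2 shift [ 0.6  1.2 -3.3] turn [-1.3  0.6  0. ] F [-0.1  0.3  0.8] w 0.0752 q [-0.57  0.59  0.2   1.15  0.   -1.22]
```

Emit:
jog_arm:
  deltas:
    - [[0,0,-40,0,0,0,75],[0,0,-45,-0.6,0.3,0,75],[0,0,-45,-0.6,0.3,0,75],[-10,30,0,0,0,0,0],[-20,40,0,0,0,0,0]]

```text
clock: 12.35
eef_pos: [0.5262, -0.2795, 0.2329]
tool_rot: [-0.316, 0.949, 0.001, -0.002]
ft_force: [0.1, 0.7, -1.2]
grip_width: 0.0471
```

Emit:
jog_arm:
  deltas:
    - [[-20,40,0,0,0,0,0],[0,0,0,0,0,0,0],[0,0,0,0,0,0,0]]

```text
clock: 12.65
eef_pos: [0.5176, -0.2301, 0.2333]
tool_rot: [-0.318, 0.948, 0.002, -0.001]
ft_force: [-0.2, -0.2, 0.2]
grip_width: 0.0017
```

```bash
cat > m5.py <<'E'
from fit import *
np.set_printoptions(precision=4,suppress=True)
togo([.517,-.121,.12])
o=get_obs();im=camera('wrist');save('w8.png',im)
for k in('round','bar','cross','square'):
    print(k,[(round(d['conf'],2),np.round(d['at']),int(d['pixels'].sum()),at_z('wrist',d['at'],.077,o)[:2]) for d in masks_of(k+'_key_top','wrist')])
NH=[(p[0]+.022,p[1]+.022)+p[2:] for p in NOZ]
for c in('scene','side','wrist'):
    if c!='wrist': camera(c)
    for d in masks_of('nozzle',c):
        a=at_z(c,d['at'],.09,o)[:2]
        if abs(a[0]-.545)<.05 and abs(a[1]+.35)<.05: print(c,d['conf'],a,fit({c:d['pixels'].astype(np.float32)},NH,[.545,-.35],o))
E
python3 m5.py
```

```text
t 12.65 pos [ 0.5176 -0.2301  0.2333] jawyaw 127.1 shift [-65.5  87.  113.5] turn [ 0.2 -0.1  0. ] F [-0.2 -0.2  0.2] w 0.0017 q [-0.42  0.38  0.2   1.4   0.   -1.07]
round [(0.74, array([358., 257.]), 1350, array([ 0.5235, -0.1233]))]
bar [(0.8, array([405., 278.]), 1181, array([ 0.5114, -0.0598]))]
cross [(0.58, array([441., 300.]), 913, array([0.5053, 0.0052])), (0.57, array([152., 147.]), 4346, array([ 0.555 , -0.3558]))]
square [(0.97, array([473., 319.]), 755, array([0.4985, 0.0748])), (0.52, array([196., 128.]), 784, array([ 0.5145, -0.329 ])), (0.17, array([151., 147.]), 4393, array([ 0.5554, -0.3571])), (0.17, array([441., 300.]), 924, array([0.5057, 0.0051]))]
scene 0.87 [ 0.5678 -0.3361] (array([ 0.5479, -0.3506]), np.float64(0.05210739001631737))
side 0.89 [ 0.5425 -0.3571] (array([ 0.5487, -0.3467]), np.float64(0.029518071562051773))
wrist 0.67 [ 0.5519 -0.3527] (array([ 0.5449, -0.3503]), np.float64(0.06825754046440125))
```

View pics/w8.png

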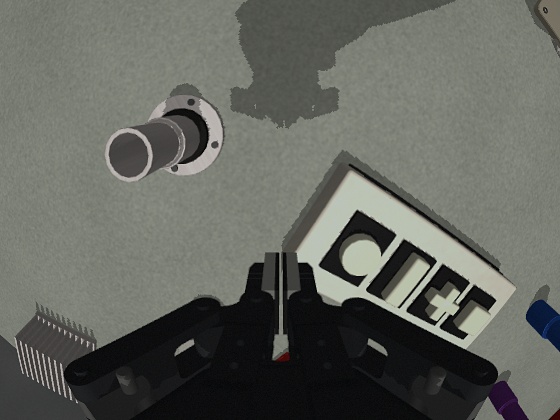

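The wrist view shows the nozzle home on the port (rim at (130,155)), with the fits within 4 mm of the port. The keys are round (358,257), bar (403,278), cross (443,298) and square (474,320). All views combined put them at round (0.519,-0.125), bar (0.512,-0.057), cross (0.506,0.010) and square (0.499,0.078). I go above the round key.

Emit:
jog_arm:
  deltas:
    - [[-27,34,0,0,0,0,0],[-27,34,15,0,0,0,0],[-11,15,35,0,0,0,0],[0,0,35,0,0,0,0],[0,0,0,0,0,0,0]]

```text
clock: 13.65
eef_pos: [0.5215, -0.1249, 0.1474]
tool_rot: [-0.315, 0.949, 0.0, 0.001]
ft_force: [-0.9, -0.2, 0.0]
grip_width: 0.0003
```

```bash
cat > m6.py <<'E'
from h import *
np.set_printoptions(precision=4,suppress=True)
togo([.5193,-.125,.10])
o=get_obs();im=camera('wrist');save('w9.png',im)
for k in('round','bar','cross','square'):
    print(k,[(round(d['conf'],2),np.round(d['at']),int(d['pixels'].sum()),at_z('wrist',d['at'],.078,o)[:2]) for d in masks_of(k+'_key_top','wrist')])
E
python3 m6.py
```

```text
t 13.65 pos [ 0.5215 -0.1249  0.1474] jawyaw 126.7 shift [ 1.9  1.2 47.4] turn [-0.   0.1  0. ] F [-0.9 -0.2  0. ] w 0.0003 q [-0.24  0.36 -0.05  1.16  0.   -0.88]
round [(0.61, array([284., 227.]), 3077, array([ 0.5211, -0.1217]))]
bar [(0.74, array([364., 264.]), 2578, array([ 0.5092, -0.0554])), (0.6, array([420., 295.]), 1886, array([0.5035, 0.0054]))]
cross [(0.91, array([421., 297.]), 1882, array([0.5038, 0.0081]))]
square [(0.77, array([466., 322.]), 1620, array([0.4974, 0.0722])), (0.45, array([285., 224.]), 3037, array([ 0.519 , -0.1222]))]
```

View pics/w9.png

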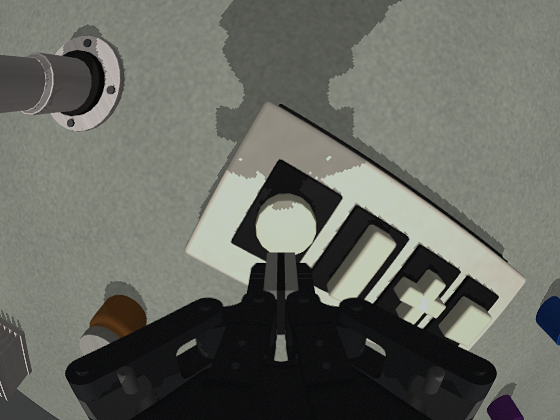

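The round key top is at (286,227), which gives (0.520,-0.122), right under the tips. The bar is at (363,262), the cross at (421,297) and the square at (466,322). I press the round key.

Emit:
jog_arm:
  deltas:
    - [[1,1,30,0,0,0,0],[0,0,20,0,0,0,0],[0,0,12,0,0,0,0],[0,0,6,0,0,0,0]]

```text
clock: 14.3
eef_pos: [0.533, -0.1314, 0.0926]
tool_rot: [-0.312, 0.95, -0.008, 0.014]
ft_force: [0.2, -0.3, 0.1]
grip_width: -0.0002
```

Emit:
jog_arm:
  deltas:
    - [[0,0,6,0,0,0,0],[0,0,6,0,0,0,0]]

```text
clock: 14.5
eef_pos: [0.5349, -0.1323, 0.0817]
tool_rot: [-0.311, 0.95, -0.009, 0.015]
ft_force: [-0.2, -1.0, 0.1]
grip_width: 0.0001
```

```bash
python3 -c "
from h import *
togo([.520,-.1225,.085])"
```

```text
t 14.5 pos [ 0.5349 -0.1323  0.0817] jawyaw 126.3 shift [ 6.1 16.6 -3.9] turn [-1.5  1.4  0. ] F [-0.2 -1.   0.1] w 0.0001 q [-0.24  0.42 -0.15  0.97  0.   -0.88]
```

Emit:
jog_arm:
  deltas:
    - [[6,16.5,-5,-1.5,1.4,0,0],[0,0,0,0,0,0,0]]

```text
clock: 14.7
eef_pos: [0.52, -0.1227, 0.086]
tool_rot: [-0.311, 0.95, -0.0, -0.001]
ft_force: [0.0, -1.1, -0.3]
grip_width: -0.0003
```

```bash
python3 -c "
from h import *
togo([.520,-.1225,.070])"
```

```text
t 14.7 pos [ 0.52   -0.1227  0.086 ] jawyaw 126.2 shift [-0.1  0.2 16. ] turn [ 0.  -0.1  0. ] F [ 0.  -1.1 -0.3] w -0.0003 q [-0.23  0.42 -0.15  1.01 -0.   -0.86]
```

Emit:
jog_arm:
  deltas:
    - [[0,0,6,0,0,0,0],[0,0,6,0,0,0,0]]

```text
clock: 14.9
eef_pos: [0.522, -0.1233, 0.0748]
tool_rot: [-0.311, 0.95, -0.001, 0.001]
ft_force: [-3.3, -0.2, 3.2]
grip_width: -0.0001
```

Emit:
jog_arm:
  deltas:
    - [[0,0,6,0,0,0,0],[0,0,5,0,0,0,0]]

```text
clock: 15.1
eef_pos: [0.5224, -0.1236, 0.0701]
tool_rot: [-0.311, 0.95, -0.002, 0.003]
ft_force: [-20.9, 4.6, 57.5]
grip_width: -0.0002
```

Emit:
jog_arm:
  deltas:
    - [[0,0,0,0,0,0,0],[0,0,-10,0,0,0,0],[0,0,-20,0,0,0,0],[0,0,0,0,0,0,0]]

```text
clock: 15.5
eef_pos: [0.5236, -0.1241, 0.1042]
tool_rot: [-0.311, 0.95, -0.004, 0.006]
ft_force: [0.5, -1.2, 0.6]
grip_width: 0.0004
```

```bash
python3 -c "
from h import *
togo([.5125,-.056,.095])"
```

```text
t 15.5 pos [ 0.5236 -0.1241  0.1042] jawyaw 126.2 shift [-31.3  61.6   8.8] turn [-0.6  0.5  0. ] F [ 0.5 -1.2  0.6] w 0.0004 q [-0.23  0.39 -0.13  1.04 -0.   -0.86]
```

Emit:
jog_arm:
  deltas:
    - [[-16,31,0,-0.6,0.5,0,0],[-15,30,0,0,0,0,0],[0,0,0,0,0,0,0]]

```text
clock: 15.8
eef_pos: [0.513, -0.0565, 0.1019]
tool_rot: [-0.309, 0.951, -0.0, -0.0]
ft_force: [-0.3, -0.7, 0.0]
grip_width: -0.0001
```

```bash
python3 -c "
from h import *
np.set_printoptions(precision=4,suppress=True)
togo([.5125,-.056,.085])
o=get_obs();save('w10.png',camera('wrist'))
for k in('bar','cross','square'):
    print(k,[(round(d['conf'],2),np.round(d['at']),int(d['pixels'].sum()),at_z('wrist',d['at'],.078,o)[:2]) for d in masks_of(k+'_key_top','wrist')])"
```

```text
t 15.8 pos [ 0.513  -0.0565  0.1019] jawyaw 126.0 shift [ 0.1  0.7 16.9] turn [-0. -0. -0.] F [-0.3 -0.7  0. ] w -0.0001 q [-0.11  0.37 -0.18  1.03 -0.   -0.74]
bar [(0.78, array([298., 229.]), 2533, array([ 0.495 , -0.0568]))]
cross [(0.91, array([380., 285.]), 2323, array([0.4951, 0.0063])), (0.56, array([181., 200.]), 4733, array([ 0.519 , -0.1184]))]
square [(0.57, array([446., 322.]), 1730, array([0.4905, 0.0726])), (0.38, array([180., 202.]), 4758, array([ 0.5203, -0.1184]))]
```

The bar key is where expected, at y ≈ -0.056. The visible part is shifted only by finger occlusion. I press it.

Emit:
jog_arm:
  deltas:
    - [[0,0,7,0,0,0,0],[0,0,7,0,0,0,0],[0,0,0,0,0,0,0]]

```text
clock: 16.3
eef_pos: [0.5143, -0.062, 0.0865]
tool_rot: [-0.306, 0.952, -0.002, 0.0]
ft_force: [0.4, -0.9, 0.3]
grip_width: 0.0001
```

```bash
python3 -c "
from h import *
togo([.5125,-.056,.070])"
```

```text
t 16.3 pos [ 0.5143 -0.062   0.0865] jawyaw 125.6 shift [-2.1  6.  16.5] turn [-0.2 -0.  -0. ] F [ 0.4 -0.9  0.3] w 0.0001 q [-0.12  0.38 -0.19  0.99 -0.   -0.74]
```

Emit:
jog_arm:
  deltas:
    - [[-2,6,0,-0.2,0,0,0],[-0.5,1,5,0,0,0,0]]

```text
clock: 16.5
eef_pos: [0.5123, -0.0553, 0.0811]
tool_rot: [-0.305, 0.952, 0.0, -0.0]
ft_force: [0.1, 0.0, -0.9]
grip_width: 0.0
```

Emit:
jog_arm:
  deltas:
    - [[-0.5,1,6,0,0,0,0],[0,0,6,0,0,0,0]]

```text
clock: 16.7
eef_pos: [0.5127, -0.0547, 0.0701]
tool_rot: [-0.305, 0.952, -0.001, 0.0]
ft_force: [-14.8, 0.2, 55.5]
grip_width: 0.0002
```

Bottomed at 0.070. I hold one row and lift.

Emit:
jog_arm:
  deltas:
    - [[0,0,0,0,0,0,0],[0,0,-10,0,0,0,0],[0,0,-25,0,0,0,0],[0,0,0,0,0,0,0]]

```text
clock: 17.1
eef_pos: [0.5128, -0.054, 0.1077]
tool_rot: [-0.305, 0.952, -0.001, 0.001]
ft_force: [0.4, 0.7, 0.2]
grip_width: -0.0002
```

```bash
python3 -c "
from h import *
togo([.499,.077,.105])"
```

```text
t 17.1 pos [ 0.5128 -0.054   0.1077] jawyaw 125.5 shift [-64.8 114.6   2.5] turn [-0.1  0.1  0. ] F [0.4 0.7 0.2] w -0.0002 q [-0.1   0.36 -0.17  1.04 -0.   -0.72]
```

Emit:
jog_arm:
  deltas:
    - [[-10,18,-10,0,0,0,0],[-18,32,-3,0,0,0,0],[-18,32,-3,0,0,0,0],[-18,32,-2,0,0,0,0],[0,0,0,0,0,0,0]]

```text
clock: 17.6
eef_pos: [0.4984, 0.0798, 0.1246]
tool_rot: [-0.303, 0.953, -0.0, 0.001]
ft_force: [-0.2, -1.2, -0.6]
grip_width: -0.0001
```

```bash
python3 -c "
from h import *
np.set_printoptions(precision=4,suppress=True)
togo([.499,.077,.086])
o=get_obs();save('w11.png',camera('wrist'))
for k in('cross','square'):
    print(k,[(round(d['conf'],2),np.round(d['at']),int(d['pixels'].sum()),at_z('wrist',d['at'],.078,o)[:2]) for d in masks_of(k+'_key_top','wrist')])"
```

```text
t 17.6 pos [0.4984 0.0798 0.1246] jawyaw 125.3 shift [ 1.2 -2.6 38.6] turn [-0.   0.1  0. ] F [-0.2 -1.2 -0.6] w -0.0001 q [ 0.16  0.32 -0.17  1.07  0.   -0.46]
cross [(0.9, array([193., 188.]), 3410, array([0.5022, 0.0178]))]
square [(0.75, array([281., 232.]), 3404, array([0.4946, 0.0783]))]
```

The square key measures (0.495, 0.078), partly hidden by the fingers. The cross is 60-68 mm away. I descend in small steps.

Emit:
jog_arm:
  deltas:
    - [[1,-2.5,10,0,0,0,0],[0,0,10,0,0,0,0],[0,0,10,0,0,0,0],[0,0,5,0,0,0,0],[0,0,0,0,0,0,0]]

```text
clock: 18.25
eef_pos: [0.4984, 0.0686, 0.0842]
tool_rot: [-0.297, 0.955, -0.001, -0.001]
ft_force: [-1.0, -0.6, 0.7]
grip_width: 0.0001
```

```bash
python3 -c "
from h import *
togo([.498,.078,.070])"
```

```text
t 18.25 pos [0.4984 0.0686 0.0842] jawyaw 124.6 shift [-5.   7.9 14.2] turn [-0.1 -0.2 -0. ] F [-1.  -0.6  0.7] w 0.0001 q [ 0.14  0.36 -0.23  0.98 -0.   -0.47]
```

Emit:
jog_arm:
  deltas:
    - [[-5,8,0,0,0,0,0],[-0.5,1,3,0,0,0,0]]

```text
clock: 18.45
eef_pos: [0.498, 0.0793, 0.0811]
tool_rot: [-0.297, 0.955, -0.001, -0.001]
ft_force: [0.5, 0.0, 0.4]
grip_width: 0.0002
```

Emit:
jog_arm:
  deltas:
    - [[-0.5,1,6,0,0,0,0],[0,0,6,0,0,0,0]]

```text
clock: 18.65
eef_pos: [0.4988, 0.0807, 0.0702]
tool_rot: [-0.297, 0.955, -0.002, -0.0]
ft_force: [-11.2, -3.9, 49.3]
grip_width: -0.0001
```

Emit:
jog_arm:
  deltas:
    - [[0,0,0,0,0,0,0],[0,0,-10,0,0,0,0],[0,0,-40,0,0,0,0],[0,0,-40,0,0,0,0],[0,0,0,0,0,0,0]]

```text
clock: 19.15
eef_pos: [0.4982, 0.0819, 0.1642]
tool_rot: [-0.298, 0.955, -0.002, -0.0]
ft_force: [1.3, 0.6, -0.7]
grip_width: 0.0002
```

```bash
cat > m7.py <<'E'
from fit import *
togo([.498,.078,.20])
NH=[(p[0]+.022,p[1]+.022)+p[2:] for p in NOZ]
for c in('scene','side'):
    im=camera(c)
    for d in masks_of('nozzle',c):
        a=at_z(c,d['at'],.09)[:2]
        if abs(a[0]-.545)<.05 and abs(a[1]+.35)<.05: print(c,d['conf'],fit({c:d['pixels'].astype(np.float32)},NH,[.545,-.35]))
    for t,z in(('reel',.03),('jar',.04),('parts_tray',.02)):
        print(t,[at_z(c,d['at'],z)[:2].round(3) for d in masks_of(t,c)][:2])
    if c=='scene': A=im
    else: save('f.png',np.hstack([cv2.resize(A[70:270,170:400],(400,348)),cv2.resize(im[170:390,190:400],(400,348))]))
E
python3 m7.py
```

```text
t 19.15 pos [0.4982 0.0819 0.1642] jawyaw 124.6 shift [  2.4  -3.2 -35.8] turn [-0.2 -0.1 -0. ] F [ 1.3  0.6 -0.7] w 0.0002 q [ 0.16  0.29 -0.11  1.17 -0.   -0.44]
scene 0.78 (array([ 0.5479427 , -0.35009721]), np.float64(0.05659806355834007))
reel [array([0.719, 0.144]), array([0.779, 0.011])]
jar [array([ 0.75 , -0.183]), array([ 0.571, -0.315])]
parts_tray [array([0.77 , 0.002])]
side 0.9 (array([ 0.54900745, -0.3456422 ]), np.float64(0.05314046889543533))
reel [array([0.716, 0.153])]
jar [array([ 0.746, -0.184])]
parts_tray []
```

View pics/f.png

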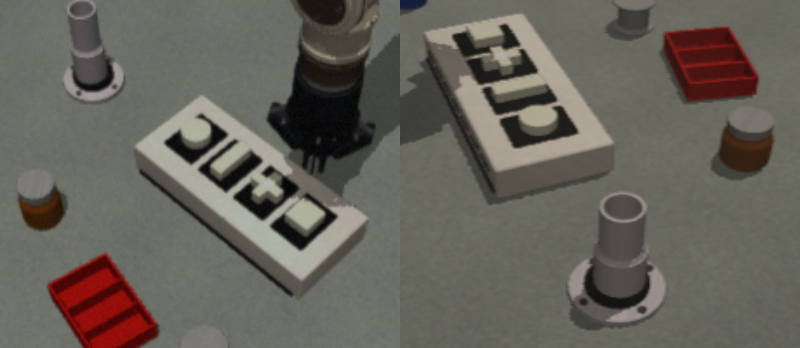

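The nozzle stands home on the port, all four keys are up, the bystanders are in place and the arm is clear. I hand in.

```bash
python3 -c "
from workcell import *
print(job_done())"
```

```text
the job is handed in; nothing more can be done
None
```

I fitted the aluminium nozzle on the port, pushed it down to a hard stop (about 28 N) and let it go. I then pressed the round, bar and square keys in that order and handed in at about 19 s of the 67 s allowed. `job_done()` gives no verdict, so I don't know how it was judged.

**Presses:** Each key bottomed with the tips at z ≈ 0.070 m and about 50–57 N on the wrist, then the arm lifted clear before the next one. The cross-shaped key was not touched.

**Last checks:**
- **Nozzle:** it stands upright on the lowered collar.
- **Keys and arm:** all four keys look up in both camera views, and the arm is clear with no contact force.
- **Bystanders:** the reel and jar measured within about 6 mm of where they started in both views. The tray was within about 6 mm in the scene view.

**Disagreements:**
- Final position fits of the nozzle differ from the port fits by 2–4 mm, and from each other by about 4 mm between cameras. That is roughly the calibration error, because the spigot leaves only 2 mm of play.
- The side camera's network missed the tray in the last picture, though the tray is visible there and in place.
- The arm drifted up to 15 mm sideways while descending to the keys. I corrected it above each key before pressing.

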